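Release the locked reagent drawer and load the last wedge cartridge

TASK

The reagent drawer is locked: take the release dowel from its stand and push it down through the small orange-rimmed hole at the back of the cabinet's top until the spring catch lets go and the drawer springs fully open. Stand the dowel back in its stand, then load the loose green wedge cartridge beside the one already in the drawer, head to tail (thick end to the front), so that it lies flat on the drawer floor and the two fill it; leave the drawer open. Do not disturb the other things on the table.

Things in the scene. Friction and masses are not known exactly. Their poses are not given: they have to be found in the camera images.
- cabinet: White cabinet with a blue drawer front, fixed to the table, 175 deep (its x) x 110 wide (its y) x 90 high (with the drawer front it reaches 10 further toward -x, plus a 8 pull lip). Origin: centre of its underside, on the table. +x points to its back, +y to its left as seen from its front, +z up.
- release_hole (a point): Mouth of the release hole in the cabinet's top, 18 across, in the middle of an orange ring 30 across and 1.5 high; 90 above the table, 65 behind the cabinet's centre. Axes as the cabinet's. The hole goes straight down through the 6 thick top; the catch's head lies 22 below the mouth.
- catch_top (a point): Middle of the top of the orange catch head under the hole, moves with the catch.
- catch (a joint): Travel of the spring catch, m: 0 up (locked), grows as it is pushed down, stop at 0.014. It takes about 3 N to start and 9 N at the stop; the drawer is let go at 0.006 to 0.007. It springs up again.
- drawer (a joint): Opening of the drawer, m: 0 shut and locked, 0.135 fully open (slid along the cabinet's -x). When released, a damped spring (about 3 to 4 N) drives it open in about a second and holds it open. Front panel 80 high, up to 81 above the table; side walls reach 31 above the table, rear wall 45.
- bay (a point): Middle of the free bay, on the drawer floor (9 above the table); moves with the drawer; when shut, 25 in front of the cabinet's centre and 19 to its right. Axes as the cabinet's. The bay, right (-y) of the fixed cartridge, is a cartridge's shape with about 3 of play all round, straight wall on the right, wide end at the front. A cartridge in it has its origin here and its axes along these.
- bay_thick_end (a point): Point on the bay's floor, 50 toward the drawer front from bay; the cartridge's thick end point belongs here.
- cartridge: Loose green wedge cartridge, 110 long (its x), 40 high, 0.16 kg. From above: 50 thick at its -x end (red cap), 26 at its +x end; straight side y = -19, slanting side y = +31 (thick end) to +7. Lower edges bevelled 3. Hold it by the white rib on top: 50 long (x), 14 thick (y), 40 to 66 high, centred. Origin: underside, under the rib. An identical one is fixed in the drawer, thick end to the back.
- thick_end (a point): Point on the cartridge's underside 50 from its origin toward its thick end (-x).
- dowel: Release dowel, 130 long, 0.07 kg, upright in its stand. Origin: the tip (lower end); +z up along it. Round 9 thick rod from 0 to 65, its lowest 10 tapering to 5 at the tip, orange collar 28 across from 65 to 70, square 18 x 18 wooden grip from 70 to 130.
- dowel_tip (a point): Lower end of the dowel.
- stand: Grey block fixed to the table, 50 x 50 x 75 high, origin at the centre of its underside. The dowel hangs in its hole by the collar, tip 10 above the table; the dowel's sides are square to the stand's.
- stand_hole (a point): Mouth of the stand's hole, 75 above the table, 18 across, 68 deep.
- gel_a: Clear gel bottle, 77 across, 183 high; leave alone. Origin under its centre.
- gel_b: Another clear gel bottle, 77 across, 183 high; leave alone. Origin under its centre.
- spray_a: Spray bottle, 94 x 96 x 251 high; leave alone. Origin under its centre.
- timer: White clockwork timer with red grip, 68 across, 46 high; leave alone. Origin under its centre.
- vial_1: Red-capped vial, 23 across, 72 high; leave alone. Origin under its centre.
- cooling_block: Blue cooling block, 75 x 105 x 50 high; leave alone. Origin under its centre.
There are look-alikes about, which are no part of the job. What is shaped like the stand but pink is not meant.

How it is judged:
By the outcome, as a careful person would: the job done as asked, in the order asked, and still so for the second after the job is handed in, with the robot touching nothing.
It also fails if it takes over 69 s, if anything falls off the work surface, if the arm or the gripper's body presses on something with over 40 N, if the wrist force passes 120 N, or if a joint passes its speed limit or range.

ROBOT

A 6-joint arm with a two-finger parallel gripper is mounted at the origin on a cart in front of the work surface, level with it; the furniture and walls round the work are solid. World frame = base frame: x ahead of the robot, y to its left, z up, the work surface at z = 0. Lengths are in mm, angles in degrees, forces in N, time in s.
With the tool pointing down it reaches from about 350 to 875 mm from the base axis. Payload 4.2 kg.
Tool frame: the origin (TCP) lies where the fingers leave the gripper's body, on its centre line; the fingertips stand 70 mm ahead of it and the grasp point (between the pads) lies 51 mm ahead of it (bot.tcp_to_grasp is the distance from the TCP to the grasp point, in mm); z points along the fingers, y is the line along which they close (so a half turn about z gives the same grasp; the last joint's range is limited). The gripper opens to 87 mm and grips with 3 to 60 N. Pads are 19 mm wide; open, the fingers measure 117 mm over their backs; the gripper's body (75 mm by 190 mm) begins 51 mm behind the grasp point.
Start: joints at [-57.605, 22.042, 0.453, 0, -68.411, -14.817], TCP at [188.772, -595.789, 292.25] pointing down, gripper open.
Joint ranges: [-179.83, 179.83], [-69.29, 118.12], [-61.27, 80.66], [-181.25, 117.63], [-171.15, -9.14], [-177.46, 177.46]. Speed limits (degrees/s): [159.86, 159.86, 180, 180, 180, 180].

INTERFACE

Orientations are given as a 3x3 rotation matrix whose columns are the frame's x, y, z axes.
In Python, from plant import bot gives the robot as it stands. Calls block until the motion is done:
- bot.goto(position, orientation): joint-space move of the TCP to a pose.
- bot.servo_line(position, ori=None, speed=150): straight line of the TCP; ori=None keeps the orientation; speed is the mean speed in mm/s.
- bot.move_j(angles): joint-space move.
- bot.ungrasp() and bot.grasp(): open the fingers fully, or close them until they stop; the grip force is fixed at half the most.
- bot.hold(seconds).
- bot.ik(position, orientation): joint angles nearest the present ones, or None.
- bot.sense(): the state.
- bot.grab_frame(name): name is "scene" or "top" or "wrist"; returns the picture (400x640x3 uint8, blue, green, red); there is no depth.
- bot.camera_params(name): a dict with "fov_y" (degrees; the focal length in pixels is half the picture's height over the tangent of half this angle, whatever the lens; pixels are square), "cx", "cy" (the principal point, pixels), "cam_to_world" (4x4, takes a point from camera to world coordinates). Camera axes: x right, y up, looking along -z (the intrinsics and any distortion apply to the point x, -y, -z); pixel columns grow to the right and rows downward; lengths in mm; the calibration is good to about 2 mm. A picture is of the moment at which its call begins: read the wrist's pose just before it. camera_params takes no time and is no camera call; for the wrist camera it gives the pose at the moment of the call.
A pose or a line that the arm cannot do raises bot.PlanningError and nothing moves.
- bot.finish_job(): hands the job in; it is judged then, once.
The state is a dict: "time": time; "q": joint angles; "dq": joint speeds; "tau": joint torques, N m; "tool_pos": TCP position; "eef_rot": TCP orientation; "wrist_force": force on the tool from outside, world axes, zero at the start; "wrist_torque": the same for the moment, N m; "opening": finger opening in mm; "grasp_force": force on a finger pad.
Only numpy, scipy, OpenCV 4.12 (cv2) and the standard library are available. Lean on these libraries where they do the work, as an engineer would, in place of code of your own. Each camera call takes 0.05 s, during which the arm holds its last target. There are 200 camera calls.

## Working session

There is one attempt and no reset: what is moved stays moved. The work goes in short steps, each a Python script; the robot and the scene stay as the last script left them, time stands still between calls to the robot, and variables do not carry over. Pictures are saved under pics/ and viewed, at most 10 in all, crops included, and the job is handed in when it is done.

```bash
ls; mkdir -p pics; python3 - <<'E'
from plant import bot
import cv2,numpy as np,json
for n in("scene","top","wrist"):
    cv2.imwrite(f"pics/{n}0.png",bot.grab_frame(n)); p=bot.camera_params(n); print(n,{k:(np.round(v,3).tolist()) if not isinstance(v,str) else v for k,v in p.items()})
E
```

```text
pics
scene {'fov_y': 53.138, 'cx': 323.571, 'cy': 201.26, 'cam_to_world': [[-0.555, 0.48, -0.68, -177.89], [-0.832, -0.325, 0.449, 191.622], [-0.006, 0.815, 0.58, 648.971], [0.0, 0.0, 0.0, 1.0]]}
top {'fov_y': 45.931, 'cx': 325.879, 'cy': 193.4, 'cam_to_world': [[-0.008, 0.994, -0.113, 312.558], [-1.0, -0.008, 0.005, -271.44], [0.004, 0.113, 0.994, 1362.948], [0.0, 0.0, 0.0, 1.0]]}
wrist {'fov_y': 67.432, 'cx': 321.907, 'cy': 200.934, 'cam_to_world': [[-0.302, -0.917, -0.262, 116.269], [0.953, -0.289, -0.085, -617.859], [0.002, -0.275, 0.961, 382.018], [0.0, 0.0, 0.0, 1.0]]}
```

View pics/top0.png

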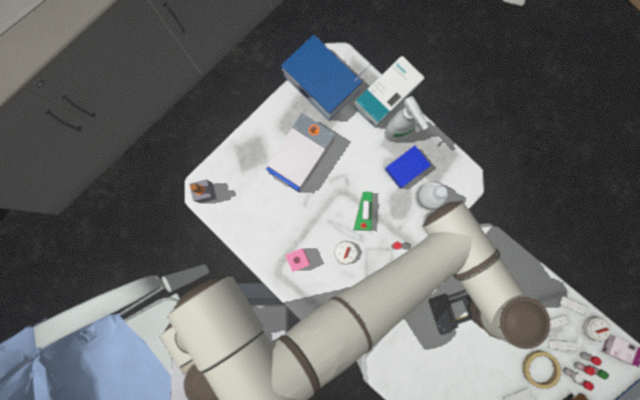

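View pics/scene0.png

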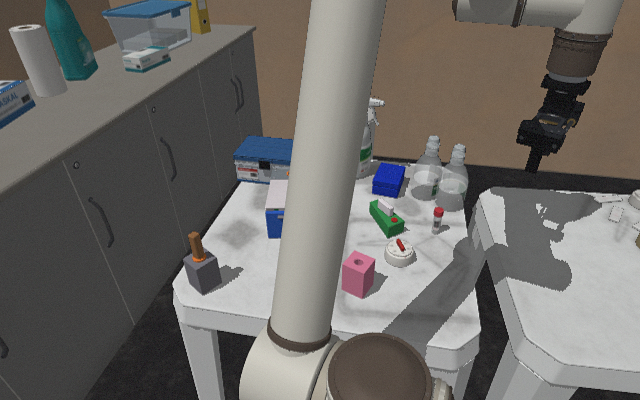

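Top view: the candidates are the grey stand with dowel at (201,190), against the pink look-alike at (297,259). The cabinet is the white/blue one with the orange ring at (314,129), not the blue box (320,75) or the teal/white carton (390,90). The loose cartridge is the green wedge at (366,212), red cap at about (362,226). I choose the grey stand and the ringed cabinet. Next I'll compute coarse positions.

```bash
cat > h.py <<'E'
from plant import bot
import cv2,numpy as np
def ray(p,u,v):
    f=200/np.tan(np.radians(p["fov_y"]/2)); T=np.array(p["cam_to_world"])
    return T[:3,3],T[:3,:3]@np.array([(u-p["cx"])/f,-(v-p["cy"])/f,-1])
def pt(p,u,v,z):
    o,d=ray(p,u,v); return (o+d*(z-o[2])/d[2])[:2]
def proj(p,X):
    f=200/np.tan(np.radians(p["fov_y"]/2)); T=np.array(p["cam_to_world"])
    c=T[:3,:3].T@(np.array(X,float)-T[:3,3]); return np.array([p["cx"]+f*c[0]/-c[2],p["cy"]-f*c[1]/-c[2]])
def down(a):  # tool down, closing axis y at world angle a deg
    a=np.radians(a); y=np.array([np.cos(a),np.sin(a),0]); z=np.array([0,0,-1.]); return np.column_stack([np.cross(y,z),y,z])
def snap(n,name=None):
    p=bot.camera_params(n); im=bot.grab_frame(n)
    if name: cv2.imwrite(f"pics/{name}.png",im)
    return p,im
E
python3 - <<'E'
from h import *
p=bot.camera_params("top"); im=cv2.imread("pics/top0.png")
s=bot.sense(); R=np.array(s["eef_rot"]);w=bot.camera_params("wrist");T=np.array(w["cam_to_world"])
print("cam in tool",R.T@(T[:3,3]-s["tool_pos"]),"\n",R.T@T[:3,:3].round(3),"\n",R.round(3))
for n,u,v,z in[("stand grip top",201,186,135),("stand c",203,190,75),("ring",314,129,91),("cab frontL",268,168,81),("cab frontR",297,188,81),("cart thick",361,226,40),("cart rib",366,211,66),("pink",297,259,75)]:
    print(n,pt(p,u,v,z).round(1))
b=cv2.cvtColor(im,cv2.COLOR_BGR2HSV)
g=cv2.inRange(b,(50,100,60),(75,255,255))
n,l,st,c=cv2.connectedComponentsWithStats(g)
for i in range(1,n):
    if st[i,4]>50: print(c[i],st[i])
for a in (0,45,90,135): print(a,[bot.ik([x,y,260],down(a)) is not None for x,y in (pt(p,201,188,100),pt(p,314,129,91),pt(p,366,211,60))])
E
```

```text
cam in tool [ 75.76003047   0.68721248 -90.58052075] 
 [[ 2.07042757e-04  9.61413206e-01  2.75605248e-01]
 [ 9.99708377e-01  8.63093183e-04 -3.47557031e-04]
 [-3.44859149e-04  2.75170678e-01 -9.60953498e-01]] 
 [[-0.953 -0.302 -0.001]
 [-0.302  0.953  0.002]
 [ 0.     0.002 -1.   ]]
stand grip top [474.   49.8]
stand c [470.8  59.7]
ring [ 635.7 -246.3]
cab frontL [ 529.6 -119.1]
cab frontR [ 473.5 -198.7]
cart thick [ 370.  -375.3]
cart rib [ 410.1 -387.8]
pink [ 280.9 -198. ]
[363.51750973 212.79766537] [355 192  17  38 257]
0 [True, True, True]
45 [True, True, True]
90 [True, True, True]
135 [True, True, True]
```

```bash
python3 - <<'E'
import cv2
im=cv2.imread("pics/top0.png")[100:270,170:430]
cv2.imwrite("pics/crop1.png",cv2.resize(im,None,fx=3,fy=3,interpolation=cv2.INTER_CUBIC))
E
```

```text
(no output)
```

View pics/crop1.png

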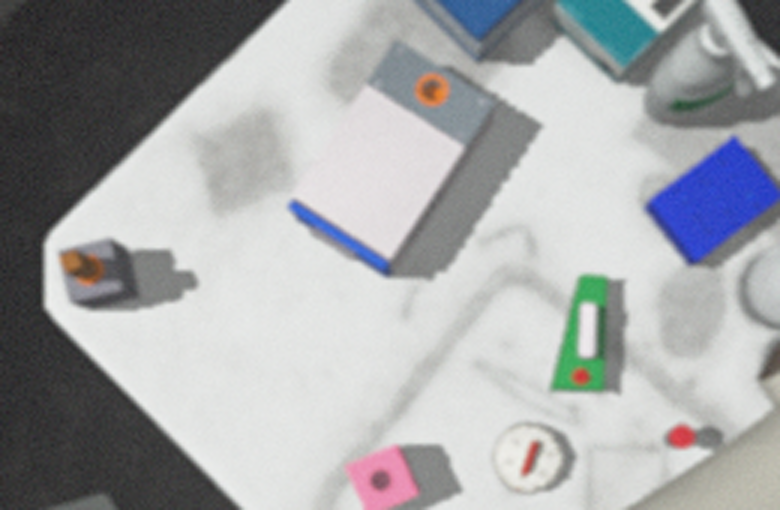

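The crop confirms the grey stand with the orange-collared dowel, the ringed cabinet (front toward lower left), and the cartridge with its thick, red-dotted end toward the robot. Next are wrist looks at the cabinet, then the stand.

```bash
python3 - <<'E'
from h import *
s=bot.sense()
for xy,a in(((600,-225),57),((471,55),100),((471,55),10)):
    print(a,bot.ik([*xy,400],down(a)),bot.ik([*xy,400],down(a+180)))
bot.servo_line([*s["tool_pos"][:2],400],speed=250)
bot.goto([590,-215,400],down(57) if True else 0)
snap("wrist","w_cab")
bot.goto([471,55,310],down(100))
snap("wrist","w_stand")
print(bot.sense()["time"],bot.sense()["q"])
import pickle
E
python3 - <<'E'
import cv2,numpy as np
a=[cv2.imread(f"pics/{n}.png") for n in("w_cab","w_stand")]
cv2.imwrite("pics/pair.png",cv2.resize(np.vstack(a),(480,600),interpolation=cv2.INTER_AREA))
E
```

```text
57 [  -6.11547452   20.94132457   13.93856909    0.          -82.99724452
 -116.88452548] [ -6.11547452  20.94132457  13.93856909   0.         -82.99724452
  63.11547452]
100 [  26.35391913    3.43901966   -8.5642551     0.          -77.99672524
 -106.35391913] [ 26.35391913   3.43901966  -8.5642551    0.         -77.99672524
  73.64608087]
10 [ 26.35391913   3.43901966  -8.5642551    0.         -77.99672524
 163.64608087] [ 26.35391913   3.43901966  -8.5642551    0.         -77.99672524
 -16.35391913]
4.0 [ 2.62597583e+01  6.41646871e+00 -1.80622598e+01  2.38141219e-02
 -6.54560339e+01 -1.06358876e+02]
```

View pics/pair.png

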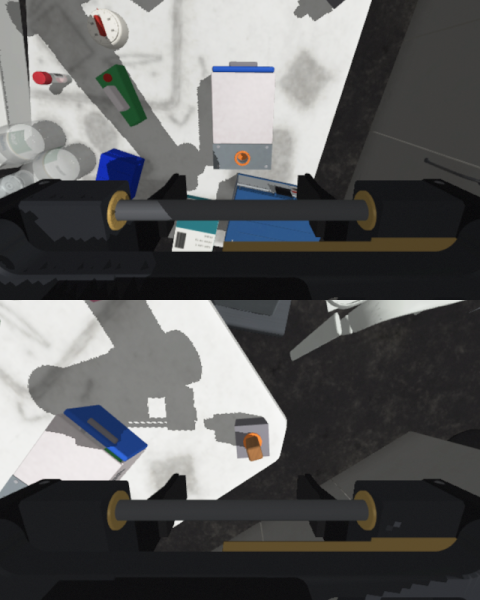

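Top half: cabinet with ring at about (323,210) full-res, yaw nearly aligned with the tool. Bottom half: stand and dowel at about (339,195). I'll measure with masks.

```bash
python3 - <<'E'
from h import *
s=bot.sense(); R=np.array(s["eef_rot"]); ps=bot.camera_params("wrist"); T=np.array(ps["cam_to_world"])
M=np.eye(4);M[:3,:3]=R.T@T[:3,:3];M[:3,3]=R.T@(T[:3,3]-s["tool_pos"])
np.save("M.npy",M); print(s["tool_pos"])
W=np.eye(4);W[:3,:3]=down(57);W[:3,3]=[590,-215,400]
pc=dict(ps);pc["cam_to_world"]=W@M
c=cv2.imread("pics/w_cab.png");hc=cv2.cvtColor(c,cv2.COLOR_BGR2HSV)
def comps(m,mn):
    n,l,st,ce=cv2.connectedComponentsWithStats(m); return [(i,l,st[i],ce[i]) for i in range(1,n) if st[i,4]>mn]
m=cv2.inRange(hc,(5,130,120),(20,255,255)); m[260:]=0
for i,l,st,ce in comps(m,40):
    (e,ax,an)=cv2.minAreaRect(np.argwhere(l==i)[:,::-1].astype(np.float32)); print("ring",st,e,pt(pc,*e,91.5))
m=cv2.inRange(hc,(100,120,80),(130,255,255)); m[130:]=0
for i,l,st,ce in comps(m,100):
    r=cv2.minAreaRect(np.argwhere(l==i)[:,::-1].astype(np.float32)); b=cv2.boxPoints(r); print("front",st,[pt(pc,*q,81).round(1).tolist() for q in b])
S=cv2.imread("pics/w_stand.png"); 
cv2.imwrite("pics/cs.png",np.hstack([cv2.resize(S[130:240,290:390],(400,440)),cv2.resize(c[70:235,260:385],(375,440),interpolation=cv2.INTER_AREA) if 0 else cv2.resize(c[70:235,260:385],(333,440))]))
E
```

```text
[471.89163012  54.52168887 310.48489253]
ring [313 201  21  20 237] (322.7000427246094, 210.4000244140625) [ 634.70860295 -241.86843537]
front [284  88  81   9 569] [[479.1, -200.5], [471.9, -195.3], [529.0, -109.9], [536.5, -114.5]]
```

View pics/cs.png

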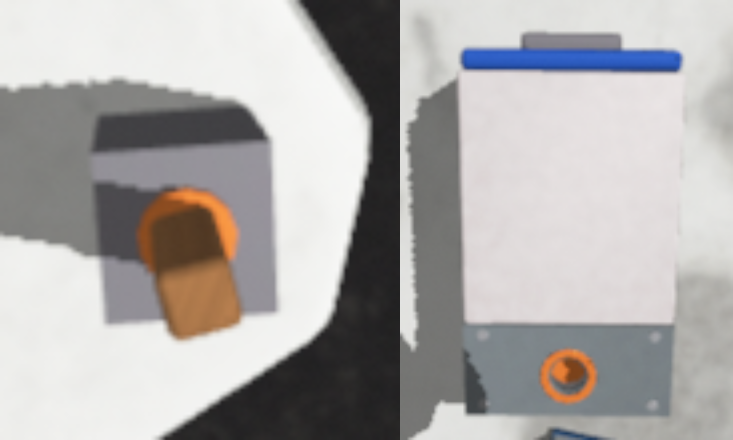

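```bash
python3 - <<'E'
from h import *
p=bot.camera_params("wrist")
f=lambda q,z:np.array([pt(p,290+u/4,130+v/4,z) for u,v in q])
def show(n,P):
    e=np.roll(P,-1,0)-P; print(n,P.mean(0).round(1),np.hypot(*e.T).round(1),np.degrees(np.arctan2(e[:,1],e[:,0])).round(1))
show("grip",f([(157,272),(225,257),(242,318),(180,338)],140))
show("stand",f([(92,152),(269,140),(278,312),(106,324)],75))
# colour-based grip top
S=cv2.imread("pics/w_stand.png");h=cv2.cvtColor(S,cv2.COLOR_BGR2HSV)
m=cv2.inRange(h,(8,90,125),(16,190,215)); m[:190]=0;m[225:]=0;m[:,:320]=0;m[:,360:]=0
r=cv2.minAreaRect(np.argwhere(m>0)[:,::-1].astype(np.float32));print(r)
show("gripmask",np.array([pt(p,*q,140) for q in cv2.boxPoints(r)]))
print("collar",pt(p,290+188/4,130+233/4,80))
E
```

```text
grip [471.  72.] [15.7 15.  14.9 16.6] [ 112.8   26.2  -61.3 -151.2]
stand [472.1  71.9] [48.6 49.5 49.1 49.7] [ 103.8   14.7  -75.9 -166. ]
((337.69232177734375, 200.53842163085938), (25.08385467529297, 19.996919631958008), 74.74488067626953)
gripmask [468.2  69.1] [17.9 23.6 18.3 23.7] [ 115.6   25.9  -64.  -155.2]
collar [470.67559164  71.88662574]
```

```bash
python3 - <<'E'
from h import *
bot.goto([471.5,72,290],down(104.3))
bot.hold(.2)
p,S=snap("wrist","w_s2")
import json;json.dump({k:np.array(v).tolist() for k,v in p.items()},open("ps2.json","w"))
print(proj(p,[471.5,72,140]),proj(p,[471.5,72,75]))
cv2.imwrite("pics/cs2.png",cv2.resize(S[130:260,250:390],None,fx=5,fy=4.6)[:600,:800])
E
```

```text
[321.71008212 207.95991134] [321.73215092 189.47902767]
```

View pics/cs2.png

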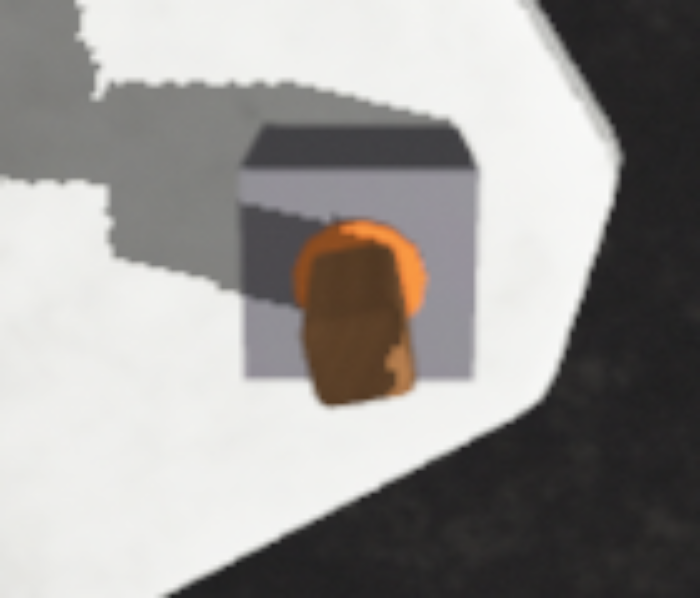

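The top is centred as predicted, at (322,208). The grip is turned about 10° from the stand, so I close at 114°, then lift and re-measure the ring on the way.

```bash
python3 - <<'E'
from h import *
bot.goto([471.5,72,240],down(114))
bot.servo_line([471.5,72,164],speed=120)
bot.grasp(); s=bot.sense(); print(s["opening"],s["grasp_force"],s["tool_pos"],s["wrist_force"])
bot.servo_line([471.5,72,320],speed=180)
# hover with the ring visible beside the dowel (toward camera side = tool +x)
ring=np.array([635,-243]); R=down(56.2); q=ring-70*R[:2,0]
bot.goto([*q,330],R); bot.hold(.3)
p,c=snap("wrist","w_ring"); s=bot.sense()
h=cv2.cvtColor(c,cv2.COLOR_BGR2HSV); m=cv2.inRange(h,(5,130,120),(20,255,255))
n,l,st,ce=cv2.connectedComponentsWithStats(m)
print("pred",proj(p,[*ring,91.5]))
for i in range(1,n):
    if st[i,4]>60:
        e=cv2.minAreaRect(np.argwhere(l==i)[:,::-1].astype(np.float32))[0]; print(st[i],pt(p,*e,91.5))
print(s["time"],s["opening"],s["tool_pos"],R[:2,0])
E
```

```text
17.779426035376204 30.000031795352697 [471.45150037  71.98277621 163.93921797] [0.87571141 0.01283354 0.04720961]
pred [320.92558743 121.56499232]
[307 108  28  28 292] [ 634.69305685 -243.3391306 ]
[313 114  16  16 208] [ 634.69305685 -243.3391306 ]
[303 218  39  16 297] [ 733.19732532 -307.47882257]
9.625 18.134585588586674 [ 693.24229682 -281.18921077  330.46914786] [-0.83098447  0.55629562]
```

View pics/w_ring.png

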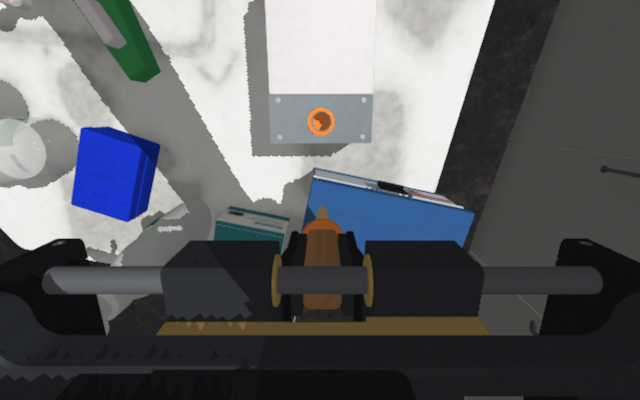

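Ring at (321,121) → (634.7, −243.3). The dowel is held straight, its tip at about (323,207). Pushing now.

```bash
python3 - <<'E'
from h import *
s=bot.sense();p=bot.camera_params("wrist");print("tip pred",proj(p,[*s["tool_pos"][:2],s["tool_pos"][2]-154]))
R=down(56.2); x,y=634.7,-243.3
bot.servo_line([x,y,320],ori=R,speed=150)
bot.servo_line([x,y,258],speed=120); 
f0=np.array(bot.sense()["wrist_force"]);print(f0.round(2))
ok=True
for z in(246,236,226,218,213,210):
    bot.servo_line([x,y,z],speed=50); s=bot.sense(); f=np.array(s["wrist_force"])-f0
    print(z,round(s["tool_pos"][2],1),f.round(1),round(s["time"],2))
    if z>226 and f[2]>4: ok=False;break
    if np.linalg.norm(f)>25: break
if ok:
    bot.hold(.3); print((np.array(bot.sense()["wrist_force"])-f0).round(1))
    bot.servo_line([x,y,330],speed=200)
snap("top","top1");print(bot.sense()["time"])
E
```

```text
tip pred [321.64702269 207.88271927]
[ 0.11  0.66 -0.88]
246 245.8 [-1.  -1.  -0.3] 11.31
236 235.4 [-0.2 -0.7  0.6] 11.66
226 225.4 [ 0.6 -0.2 -0.3] 12.01
218 218.5 [ 1.1 -1.4  2. ] 12.32
213 214.3 [ 0.9 -0.5  6.9] 12.57
210 211.6 [ 0.3 -1.1  6.4] 12.82
[-0.1 -0.9  7.8]
13.9167
```

```bash
python3 - <<'E'
from h import *
p=bot.camera_params("top")
c=cv2.imread("pics/top1.png");h=cv2.cvtColor(c,cv2.COLOR_BGR2HSV)
cv2.imwrite("pics/t1.png",cv2.resize(c[80:290,170:430],None,fx=2.85,fy=2.85))
E
```

```text
(no output)
```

View pics/t1.png

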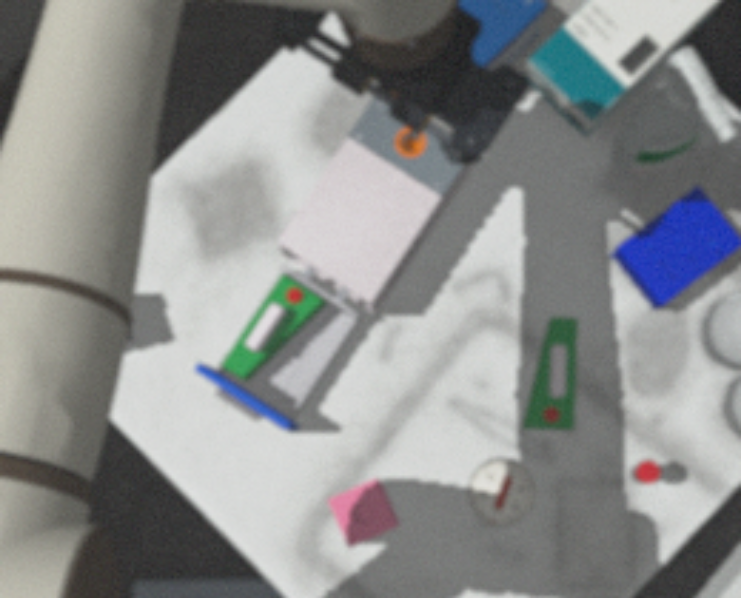

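Drawer is fully open: fixed cartridge thick end to the back, free bay on the right. I return the dowel, then look at the drawer and the cartridge.

```bash
python3 - <<'E'
from h import *
import pickle
R=down(114)
bot.goto([471.5,72,330],R); bot.servo_line([471.5,72,235],speed=150)
f0=np.array(bot.sense()["wrist_force"])
for z in(200,172,166,164.5):
    bot.servo_line([471.5,72,z],speed=80); s=bot.sense(); f=np.array(s["wrist_force"])-f0; print(z,f.round(1),round(s["tool_pos"][2],1))
    if z>170 and f[2]>5: raise SystemExit("blocked")
    if f[2]>3: break
bot.ungrasp(); bot.servo_line([471.5,72,270],speed=180)
out=[bot.camera_params("wrist"),bot.grab_frame("wrist")]
pickle.dump(out,open("s3.pkl","wb"))
bot.goto([437,-134,330],down(56.2)); bot.hold(.3); d=snap("wrist","w_dr")
bot.goto([400,-375,320],down(86)); bot.hold(.3); e=snap("wrist","w_ca")
pickle.dump([d,e],open("de.pkl","wb"))
print(bot.sense()["time"],bot.sense()["q"])
cv2.imwrite("pics/de.png",np.vstack([d[1][60:360,120:520],e[1][60:360,120:520]]))
E
```

```text
200 [1.1 1.5 0.2] 200.5
172 [ 0.6  0.8 -0.1] 172.2
166 [ 0.1  0.7 -0.1] 165.9
164.5 [-0.3  0.9 -0.6] 164.6
22.25 [-2.61250954e+01  1.34251344e+01 -7.84900787e+00 -3.42345452e-03
 -6.86985852e+01 -6.78007431e+01]
```

View pics/de.png

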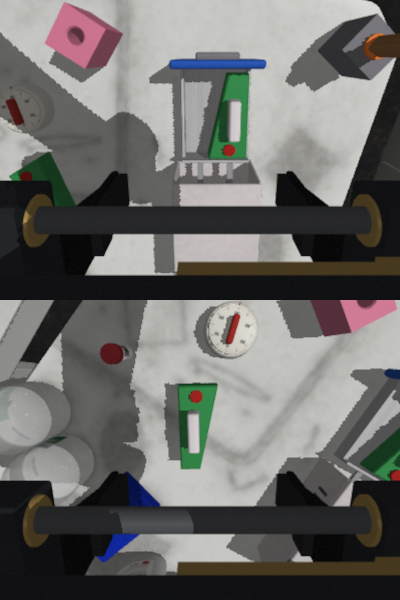

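Both are clear: the bay is left of the fixed cartridge, the loose cartridge's rib is at about (313,193), and the dowel stands in the stand again. Measuring the ribs.

```bash
cat > rib.py <<'E'
from h import *
def rib(p,c,zt,roi):
    h=cv2.cvtColor(c,cv2.COLOR_BGR2HSV); g=cv2.inRange(h,(45,90,30),(85,255,255))
    k=np.zeros_like(g);x0,y0,x1,y1=roi;k[y0:y1,x0:x1]=255;g&=k
    ct=max(cv2.findContours(g,cv2.RETR_EXTERNAL,cv2.CHAIN_APPROX_SIMPLE)[0],key=cv2.contourArea)
    hull=np.zeros_like(g);cv2.drawContours(hull,[cv2.convexHull(ct)],-1,255,-1); hull=cv2.erode(hull,np.ones((3,3)))
    m=hull&cv2.inRange(h,(0,0,60),(180,70,255))
    n,l,st,_=cv2.connectedComponentsWithStats(m);i=1+np.argmax(st[1:,4])
    pts=np.argwhere(l==i)[:,::-1].astype(np.float32); box=cv2.boxPoints(cv2.minAreaRect(pts))
    W=np.array([pt(p,*q,zt) for q in box]); quad=cv2.approxPolyDP(cv2.convexHull(ct),4,True)[:,0]
    return st[i],W,np.array([pt(p,*q,zt-26) for q in quad]),quad,c[l==i]
E
python3 - <<'E'
from rib import *
import pickle
d,e=pickle.load(open("de.pkl","rb"))
R=np.array([[.831,.5563],[-.5563,.831]]) # cols cab x,y
C=np.array([634.7,-243.3])-65*R[:,0]
st,W,Q,q,_=rib(*d,75,(310,120,390,225)); print("fixed rib cab",st,((W-C)@R).round(1).tolist(),"\n quad",((Q-C)@R).round(1).tolist())
h=cv2.cvtColor(d[1],cv2.COLOR_BGR2HSV);m=cv2.inRange(h,(100,120,80),(130,255,255));m[140:]=0;m[:,:250]=0;m[:,420:]=0
b=cv2.boxPoints(cv2.minAreaRect(np.argwhere(m>0)[:,::-1].astype(np.float32)));print("panel",((np.array([pt(d[0],*x,81) for x in b])-C)@R).round(1).tolist())
st,W,Q,q,_=rib(*e,66,(280,120,350,260)); print("loose rib",st,W.round(1).tolist(),"\n quad",Q.round(1).tolist(),q.tolist())
# row profile of lightness through drawer at row ~170 (full)
for v in(150,190): print(v,d[1][v,285:375,1].tolist())
print(e[1][160:240,313].mean(1).astype(int).tolist())
E
```

```text
fixed rib cab [347 159  15  43 576] [[-138.0, 10.7], [-188.5, 11.1], [-188.0, 27.0], [-137.5, 27.2]] 
 quad [[-216.0, 36.2], [-108.7, 38.2], [-107.2, -8.9], [-214.8, 10.8]]
panel [[-231.5, -54.4], [-231.7, 50.6], [-223.2, 51.1], [-223.0, -54.6]]
loose rib [307 170  13  44 529] [[384.8, -390.0], [385.7, -376.0], [438.2, -379.8], [437.2, -394.3]] 
 quad [[359.8, -353.6], [463.5, -380.5], [466.0, -404.6], [357.8, -400.0]] [[336, 144], [320, 225], [302, 228], [298, 145]]
150 [197, 196, 196, 195, 195, 195, 195, 148, 98, 98, 99, 98, 99, 100, 100, 92, 145, 176, 161, 143, 158, 167, 165, 165, 165, 166, 165, 169, 168, 167, 171, 170, 167, 165, 164, 165, 163, 167, 168, 168, 171, 169, 168, 169, 170, 129, 84, 86, 87, 86, 87, 87, 89, 88, 85, 85, 80, 66, 56, 76, 96, 123, 134, 135, 134, 134, 134, 134, 134, 134, 134, 134, 133, 135, 135, 136, 135, 135, 135, 136, 135, 135, 130, 143, 181, 201, 202, 202, 203, 202]
190 [196, 196, 195, 196, 196, 197, 197, 198, 179, 133, 99, 100, 100, 100, 100, 100, 99, 148, 172, 143, 135, 159, 167, 167, 166, 169, 168, 169, 171, 170, 171, 170, 168, 167, 167, 169, 127, 83, 87, 86, 86, 86, 86, 85, 85, 86, 85, 75, 60, 60, 78, 113, 130, 119, 87, 67, 67, 67, 67, 67, 67, 67, 79, 88, 122, 161, 190, 199, 200, 201, 203, 204, 205, 204, 202, 164, 132, 132, 132, 132, 131, 135, 161, 172, 184, 194, 196, 197, 198, 198]
[72, 69, 86, 85, 85, 85, 85, 85, 85, 78, 85, 93, 93, 118, 159, 184, 197, 200, 201, 201, 201, 200, 201, 201, 202, 201, 201, 201, 201, 202, 202, 201, 201, 202, 202, 202, 201, 201, 201, 202, 202, 202, 203, 202, 202, 203, 202, 203, 202, 202, 202, 204, 188, 132, 81, 82, 82, 82, 82, 81, 82, 82, 82, 82, 81, 82, 81, 79, 112, 172, 196, 197, 196, 196, 196, 196, 196, 197, 196, 197]
```

```bash
python3 - <<'E'
from rib import *
import pickle
d,e=pickle.load(open("de.pkl","rb")); p=d[0]
R=np.array([[.831,.5563],[-.5563,.831]]); C=np.array([634.7,-243.3])-65*R[:,0]
for n,u,v,z in[("wall top out",300.5,150,31),("wall top in",304,150,31),("floor/wall",304,150,9),("wall out",301.5,190,31),("wall in",305.5,190,31),("slant base",330,150,12),("slant base",320.7,190,12),("slant top",344,150,49),("slant top",334.5,190,49),("rightedge",367.5,150,49)]:
    c=(pt(p,u,v,z)-C)@R; print(n,c.round(1),"bay-frame",(c-[-160,-19]).round(1))
h=d[1]; print([int(x) for x in h[120:215,320].mean(1)]); print([int(x) for x in h[120:215,312].mean(1)])
E
```

```text
wall top out [-193.5  -45.9] bay-frame [-33.5 -26.9]
wall top in [-193.5  -41.4] bay-frame [-33.5 -22.4]
floor/wall [-191.1  -42.7] bay-frame [-31.1 -23.7]
wall out [-140.5  -45.6] bay-frame [ 19.5 -26.6]
wall in [-140.5  -40.2] bay-frame [ 19.5 -21.2]
slant base [-191.5   -7.4] bay-frame [-31.5  11.6]
slant base [-135.8  -20. ] bay-frame [24.2 -1. ]
slant top [-195.6    8.8] bay-frame [-35.6  27.8]
slant top [-145.    -2.2] bay-frame [15.  16.8]
rightedge [-195.6   37.7] bay-frame [-35.6  56.7]
[83, 96, 102, 101, 95, 93, 87, 80, 70, 77, 85, 85, 85, 85, 85, 86, 85, 85, 85, 84, 83, 120, 155, 166, 166, 166, 165, 166, 165, 165, 166, 165, 165, 166, 165, 166, 166, 166, 166, 166, 166, 166, 166, 166, 167, 167, 166, 167, 167, 167, 167, 167, 167, 168, 167, 168, 167, 168, 167, 167, 167, 168, 168, 168, 168, 168, 169, 169, 169, 169, 170, 147, 153, 130, 112, 106, 111, 106, 86, 112, 107, 86, 86, 85, 87, 86, 85, 86, 86, 87, 86, 84, 78, 74, 75]
[81, 97, 102, 100, 97, 93, 88, 82, 72, 78, 86, 85, 87, 86, 86, 86, 85, 85, 87, 86, 86, 123, 157, 168, 169, 168, 169, 169, 169, 169, 169, 169, 170, 169, 169, 169, 170, 170, 170, 170, 170, 170, 170, 170, 170, 171, 170, 170, 171, 170, 170, 169, 170, 171, 170, 171, 171, 170, 170, 170, 170, 171, 170, 170, 170, 170, 169, 170, 170, 170, 169, 169, 170, 169, 170, 170, 170, 170, 169, 169, 169, 170, 171, 170, 170, 170, 170, 169, 170, 171, 170, 160, 123, 97, 98]
```

```bash
python3 - <<'E'
from h import *
import pickle
d,e=pickle.load(open("de.pkl","rb"))
R=np.array([[.831,.5563],[-.5563,.831]]); C=np.array([634.7,-243.3])-65*R[:,0]
print("bay floor x rear/front",((pt(d[0],312,211,9)-C)@R).round(1),((pt(d[0],312,141,9)-C)@R).round(1))
G=down(87.5); x,y=412.2,-385
bot.goto([x,y,200],G); bot.servo_line([x,y,125],speed=120); bot.grasp()
s=bot.sense(); print(s["opening"],s["tool_pos"],s["time"])
bot.servo_line([x,y,300],speed=180); bot.hold(.2); s=bot.sense(); print(s["opening"],s["wrist_force"])
B=C+R@[-170,-60]
bot.goto([437,-134,300],down(56.2)); bot.hold(.2)
a=snap("wrist","w_held"); pickle.dump(a,open("held.pkl","wb")); s=bot.sense();print(s["tool_pos"],s["opening"],s["time"])
cv2.imwrite("pics/held_c.png",cv2.resize(a[1][20:360,180:460],None,fx=1.7,fy=1.7))
E
```

```text
bay floor x rear/front [-103.9  -32.5] [-203.2  -31.8]
13.48995768561066 [ 412.21668566 -385.01271334  124.94282188] 24.7417
13.260118402504276 [ 0.64181884 -0.98117154 -2.00942417]
[ 437.05512006 -134.75045201  299.83134661] 13.607875013676725 27.3167
```

View pics/held_c.png

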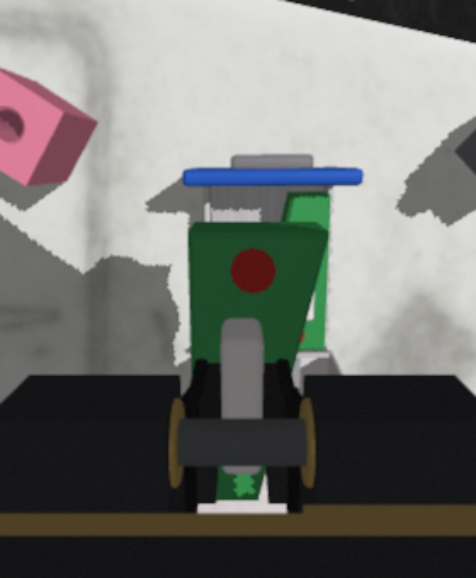

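The cartridge is held straight and level, thick end to the drawer front. I check its offset in the hand from the thick-end edge: crop (190..328, 237) → full-res (292..373, 159).

```bash
python3 - <<'E'
from h import *
import pickle
p,c=pickle.load(open("held.pkl","rb"))
t=np.array([437.06,-134.75]); T=down(56.2)[:2,:2]
for u,v in((291.8,159.4),(373,159.4),(330,159.4)): print("tool x,y",((pt(p,u,v,215)-t)@T).round(1))
print(c[145:170,345].mean(1).astype(int).tolist()); print(c[165,285:300].mean(1).astype(int).tolist(),c[165,362:380].mean(1).astype(int).tolist())
# rib sides at top z=241, rows 250..
E
```

```text
tool x,y [ 51.3 -17.4]
tool x,y [51.2 30.2]
tool x,y [51.3  5. ]
[89, 81, 75, 70, 63, 58, 51, 46, 41, 41, 41, 41, 43, 46, 45, 46, 48, 48, 48, 49, 48, 47, 47, 47, 49]
[215, 214, 215, 214, 213, 152, 57, 44, 47, 48, 48, 48, 47, 47, 47] [48, 48, 46, 48, 47, 48, 47, 47, 44, 63, 84, 168, 195, 207, 217, 217, 217, 217]
```

```bash
cat > ins.py <<'E'
from h import *
R=np.array([[.831,.5563],[-.5563,.831]]); C=np.array([634.7,-243.3])-65*R[:,0]
def W(x,y): return C+R@[x,y]
E
python3 - <<'E'
from ins import *
x,y=-163.3,-20.2; O=down(56.2)
bot.servo_line([*W(x,y),220],ori=O,speed=150); bot.hold(.2)
f0=np.array(bot.sense()["wrist_force"])
for z in(182,176,171,166,161,156,151,147.5):
    bot.servo_line([*W(x,y),z],speed=60); s=bot.sense(); f=np.array(s["wrist_force"])-f0
    print(z,(R.T@f[:2]).round(1),f[2].round(1),round(s["tool_pos"][2],1))
    if f[2]>5 or np.hypot(*f[:2])>8: break
print(s["time"],s["opening"])
E
```

```text
182 [0.4 0.4] -0.2 182.1
176 [-0.6 -0.6] -1.0 175.9
171 [ 0.1 -1.2] 0.4 170.7
166 [-0.1 -1.4] 0.5 165.6
161 [-0.5 -0.5] -0.5 160.6
156 [-0.3  0.5] -0.8 155.6
151 [-0.8 -1. ] -0.1 150.6
147.5 [-1.1 -1.4] -1.3 147.3
30.7333 13.687831051229612
```

Inserted with no contact. Release, then check.

```bash
python3 - <<'E'
from ins import *
from rib import rib
import pickle
x,y=-163.3,-20.2
bot.servo_line([*W(x,y),148],speed=30)
bot.ungrasp(); bot.hold(.3); bot.servo_line([*W(x,y),330],speed=200)
bot.goto([437,-134,330],down(56.2)); bot.hold(.3)
p,c=snap("wrist","w_end"); pickle.dump((p,c),open("end.pkl","wb"))
h=cv2.cvtColor(c,cv2.COLOR_BGR2HSV)
m=cv2.inRange(h,(0,0,60),(180,70,255)); g=cv2.inRange(h,(45,90,30),(85,255,255))
roi=np.zeros_like(g);roi[120:225,290:375]=255; g&=roi
hull=np.zeros_like(g);pts=np.argwhere(g>0)[:,::-1].astype(np.int32);cv2.drawContours(hull,[cv2.convexHull(pts)],-1,255,-1);hull=cv2.erode(hull,np.ones((5,5)))
n,l,st,ce=cv2.connectedComponentsWithStats(m&hull)
for i in range(1,n):
    if st[i,4]>150:
        b=cv2.boxPoints(cv2.minAreaRect(np.argwhere(l==i)[:,::-1].astype(np.float32)))
        print("rib",st[i],((np.array([pt(p,*q,75) for q in b])-C)@R).round(1).tolist())
r=inred=cv2.inRange(h,(0,150,80),(6,255,255))|cv2.inRange(h,(174,150,80),(180,255,255)); r&=roi
n,l,st,ce=cv2.connectedComponentsWithStats(r)
for i in range(1,n):
    if st[i,4]>20: print("red",st[i],((pt(p,*ce[i],49)-C)@R).round(1))
b=cv2.inRange(h,(100,120,80),(130,255,255));b[140:]=0;b[:,:250]=0;b[:,420:]=0
b=cv2.boxPoints(cv2.minAreaRect(np.argwhere(b>0)[:,::-1].astype(np.float32)));print("panel",((np.array([pt(p,*q,81) for q in b])-C)@R).round(1).tolist())
q=cv2.boxPoints(cv2.minAreaRect(pts.astype(np.float32)));print("green px",q.round(1).tolist(),bot.sense()["time"])
E
```

```text
rib [315 158  13  44 552] [[-188.9, -27.0], [-188.9, -13.1], [-137.4, -12.9], [-137.4, -27.3]]
rib [348 158  14  44 578] [[-188.9, 11.1], [-188.9, 26.0], [-137.4, 27.9], [-137.4, 12.3]]
red [318 138  13  12 117] [-203.   -16.4]
red [344 205  11  10  96] [-118.4   16.3]
panel [[-232.4, -53.8], [-232.3, 50.0], [-222.8, 50.5], [-222.8, -54.1]]
green px [[306.0, 132.0], [369.0, 132.0], [369.0, 217.0], [306.0, 217.0]] 34.3
```

```bash
python3 - <<'E'
from ins import *
x,y=-163.3,-20.2
bot.grasp(); bot.servo_line([*W(x,y),165],speed=150); bot.hold(.3)
f0=np.array(bot.sense()["wrist_force"])
for z in(152,149,147,146,145,144,143):
    bot.servo_line([*W(x,y),z],speed=30); s=bot.sense(); f=np.array(s["wrist_force"])-f0; print(z,f.round(1),round(s["tool_pos"][2],1))
    if f[2]>5: break
bot.servo_line([*W(x,y),330],speed=200); bot.ungrasp(); bot.hold(.2)
p,t=snap("top","top_end")
p,c=snap("wrist","w_end2"); print(bot.sense()["time"])
r=cv2.imread("pics/w_end.png"); print(np.abs(c.astype(int)-r).mean())
E
```

```text
152 [-0.3  0.1 -1.4] 151.8
149 [-0.6 -0.4 -0.6] 148.9
147 [-0.5  0.4 -0.9] 146.9
146 [-0.7 -0.9 -1. ] 146.0
145 [ 0.5 -0.1  0.6] 145.1
144 [-3.8  1.3  7.3] 145.1
42.1083
4.11257421875
```

Contact came exactly at rib-top height 75, so the cartridge is seated flat. Handing in.

```bash
python3 -c "
from plant import bot
print(bot.finish_job())"
```

```text
the job is handed in; nothing more can be done
None
```

I released the drawer with the dowel and stood the dowel back in its stand. The green cartridge then went into the bay head to tail, flat on the floor, with the drawer left open. I handed the job in at about 42 s; no verdict came back.

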